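# Lift the rye roll with the tongs and hold it over the plate

### The arm

A 6-joint arm with a two-finger parallel gripper is mounted at the origin on the work surface. World frame = base frame: x ahead of the robot, y to its left, z up, the work surface at z = 0. Lengths are in m, angles in rad, forces in N, time in s.
With the tool pointing down it reaches from about 0.375 to 0.9 m from the base axis. Payload 3.1 kg.
Tool frame: the origin (TCP) lies between the finger pads; the fingertips stand 8 mm ahead of it and the grasp point (between the pads) lies 11 mm behind it; z points along the fingers, y is the line along which they close (so a half turn about z gives the same grasp; the last joint's range is limited). The gripper opens to 87 mm and grips with 3 to 60 N. Pads are 19 mm wide; open, the fingers measure 117 mm over their backs; the gripper's body (75 mm by 190 mm) begins 51 mm behind the grasp point.
Start: joints at [1.062, 0.527, 1.433, -0, 1.181, -0.178], TCP at [0.202, 0.591, 0.231] pointing down, gripper open.
Joint ranges: [-3.08, 3.08], [-0.75, 2.2], [0.22, 2.44], [-1.43, 4.57], [0, 2.65], [-2.85, 2.85]. Speed limits (rad/s): [2.79, 2.79, 3.14, 3.14, 3.14, 3.14].

### API

Orientations are given as a unit quaternion [x, y, z, w].
In Python, from rig import robot, vision, job gives the robot as it stands.
- The arm moves only by the shell command python3 -m handwheel 'ROWS' [OPENING] [FORCE]. ROWS is JSON, a list of rows, each a list of 4 numbers: the shift along the tool's x, y, z as a fraction of full scale, then the turn about the tool's z as a fraction of full scale. A call has 1 to 20 rows; each row is the pose to reach, as a shift and turn from the pose commanded when the call began, along the tool's axes at that moment, turning the shorter way round; what a row does not reach only later rows make up. Full scale, the value 1, is 300 mm for a shift and 2 pi rad for a turn. A row lasts 1/12 s, in which the tool goes at most 41.7 mm and 7.16 degrees, less where a joint would pass 70% of its speed; a pose out of reach is approached as far as the arm can. A call with a number of a shift or a turn outside -1 to 1 is refused whole. A call with a gripper value outside its range is refused whole. OPENING is the opening in per cent of the stroke, from 0 (shut) to 100 (fully open), set as the call begins (- or left out, the last holds). The fingers move at their own pace and stop on an object; FORCE is the grip in N (left out, the last holds). Time passes only in rows, so rows that repeat a pose let the fingers close. It gives the time, the measured TCP pose, the force, the opening and the grip force at its end, in the units of the state.
- robot.get_obs(): the state, without advancing time (a new reading comes with each control period).
- vision.camera(name): name is "side" or "top"; returns a dict with "frame" (384x512x3 uint8, red, green, blue), "K" (3x3 intrinsics, pixels), "cam_to_world" (4x4, takes a point from camera to world coordinates). Camera axes: x right, y down, z forward; pixel columns grow to the right and rows downward; lengths in m; the calibration is good to about 2 mm. A picture is of the moment at which its call begins. There is no depth.
- job.hand_in(): hands the job in; it is judged then, once.
Trained networks look in the newest picture that a camera, given by its name, has taken for a name from the list of things; names that differ only in an ending like _2 or _b are one class to them, and where a whole thing is asked for, a point or a joint stands for the part that bears it (a point fixed in the world has none). Each returns a list of dicts, best first, with "conf" (0 to 1); they miss things now and then, are a little off and sometimes report something else, mostly with a low value. They report only what shows in the picture. A call takes as long as a camera call. They do not tell look-alikes from the thing itself.
- vision.look_for(camera, label): "point" ([row, column] in pixels, amid what is visible of it).
- vision.outline_of(camera, label): "mask" (384x512 bool, what is visible of it) and "point" ([row, column] in pixels, amid what is visible of it).
The state is a dict: "time": time; "q": joint angles; "joint_velocities": joint speeds; "joint_torque": joint torques, N m; "position": TCP position; "tool_rot": TCP orientation; "ft_force": force on the tool from outside, world axes, zero at the start; "moment": the same for the moment, N m; "grip_width": finger opening in m; "grip_force": force on a finger pad.
Only numpy, scipy, OpenCV 4.12 (cv2) and the standard library are available. Lean on these libraries where they do the work, as an engineer would, in place of code of your own. Each camera call takes 0.05 s, during which the arm holds its last target. There are 200 camera calls.

### The job

Pick up the tongs, close them on the dark rye roll on the wooden board and lift it with them, never touching that roll with the gripper itself. Carry it over the white plate and finish while still holding it there in the tongs, still, with its underside at least 10 cm above the bench. Leave the two pale rolls where they are.

Things in the scene. Friction and masses are not known exactly. Their poses are not given: they have to be found in the camera images.
- tongs_grip (a point): Steel tongs, 130 g, level on a black rest. Point half-way between the two blue grips (each 62 mm long, 22 mm tall), half-way up: squeeze here from above across y. x points to the paddles, z up; hinge 90 mm behind. Outer width here 56 mm at rest (sprung open, 3 N a side), 36 mm when closed on a roll (spring 7 N), 20 mm shut. Squeezed to 48 mm, they can be lifted still open.
- tongs_tip (a point): Half-way between the tongs' two flat steel paddles, 100 mm ahead (+x) of tongs_grip, same height: a roll's centre should come here. Each paddle is 52 mm long and 30 mm tall, centred on this point, 3 mm thick. Gap 96 mm at rest, about 80 mm when the grips are squeezed to 48 mm; paddles parallel when closed on a roll.
- tongs: The whole tongs, both arms, 240 mm long. Origin on their middle line at the underside of the grips, 11 mm under tongs_grip, 20 mm above the bench as they lie on the rest; same axes
- tongs_left: The tongs' arm on their +y side. Origin at the hinge, 90 mm behind tongs_grip, at the underside; it turns about the hinge as the tongs close
- tongs_right: The tongs' arm on their -y side. Origin at the hinge, at the underside; it turns about the hinge as the tongs close
- rest: Black tongs rest, fixed: a strip 150 x 30 x 4 mm along x with two cross bars (12 x 120 x 20 mm tall) 60 mm behind and 58 mm ahead of its middle; only the strip lies under the tongs' grips. Origin at the middle, on the bench; the tongs lie along its x axis
- rye_mid (a point): The dark brown rye roll, the one to lift: about 54 mm across and 46 mm tall, round with upright sides from 13 to 31 mm above its underside, about 60 g; the point is its centre, 23 mm above its underside. It stands on the board in any of the board's three places
- rye: The same dark rye roll; origin at the centre of its underside
- roll_a_mid (a point): A pale golden roll, bystander: about 54 mm across and 46 mm tall, round with upright sides from 13 to 31 mm above its underside, about 60 g; the point is its centre, 23 mm above its underside. 
- roll_b_mid (a point): The other pale golden roll, bystander: about 54 mm across and 46 mm tall, round with upright sides from 13 to 31 mm above its underside, about 60 g; the point is its centre, 23 mm above its underside. 
- board_top (a point): Wooden board, fixed, 130 mm along its x, 300 mm along its y, 12 mm thick. Point: centre of its top; x points roughly away from the robot. The three rolls stand in a row along y, about 100 mm apart, so tongs pointing along x go down over a roll with room on both sides
- plate: White round plate, 150 mm across, 16 mm tall, fixed; origin at the centre of its underside on the bench. The roll is to be held above it
Things that resemble listed ones, but are neither listed nor needed, are in the scene too. Of the things that look like the rest, take the one that is nearest to the robot's base at the start.

How it is judged:
By the outcome, as a careful person would: the job done as asked, in the order asked, and still so for the second after the job is handed in, while the arm keeps its last pose, push and grip.
It also fails if it takes over 43 s, if anything falls off the work surface, if the arm or the gripper's body presses on something with over 40 N, if the wrist force passes 120 N, or if a joint passes its speed limit or range.

## Working session

There is one attempt and no reset: what is moved stays moved. The work goes in short steps, Python scripts to look and compute and a shell command to move; the robot and the scene stay as the last step left them, time stands still between calls to the robot, and variables do not carry over. Pictures are saved under pics/ and viewed, at most 10 in all, crops included, and the job is handed in when it is done.

```bash
mkdir -p pics
cat > h.py <<'E'
import numpy as np,cv2
from rig import robot,vision,job
def ray(c,p):
    d=np.linalg.inv(c["K"])@np.array([p[1],p[0],1.]); T=c["cam_to_world"]; return T[:3,3],T[:3,:3]@d
def atz(c,p,z):
    o,d=ray(c,p); return o+d*(z-o[2])/d[2]
def tri(c1,p1,c2,p2):
    o,d=ray(c1,p1);q,e=ray(c2,p2); d/=np.linalg.norm(d); e/=np.linalg.norm(e)
    s=np.linalg.lstsq(np.stack([d,-e],1),q-o,rcond=None)[0]; a,b=o+s[0]*d,q+s[1]*e
    return (a+b)/2,np.linalg.norm(a-b)
def proj(c,P):
    T=np.linalg.inv(c["cam_to_world"]); v=c["K"]@(T[:3,:3]@np.array(P)+T[:3,3]); return v[[1,0]]/v[2]
E
python3 - <<'E'
from h import *
c={n:vision.camera(n) for n in("top","side")}
for n in c: cv2.imwrite(f"pics/{n}.png",c[n]["frame"][:,:,::-1])
Z=dict(tongs_grip=.031,tongs_tip=.031,tongs=.031,rest=.01,rye_mid=.035,roll_a_mid=.035,board_top=.012,plate=.01)
for l,z in Z.items():
  for n in c:
    for r in vision.look_for(n,l): print(l,n,np.round(r["point"],1),round(r["conf"],2),atz(c[n],r["point"],z).round(3))
o=robot.get_obs();print(o["time"],o["position"],o["tool_rot"],o["grip_width"])
E
```

```text
tongs_grip side [171.  288.9] 0.61 [ 0.42  -0.212  0.031]
tongs_tip side [173.2 285.6] 0.65 [ 0.43  -0.199  0.031]
tongs top [214.3 280.6] 0.61 [ 0.462 -0.135  0.031]
tongs side [169.2 286.5] 0.74 [ 0.43  -0.219  0.031]
rest top [216.2 303.1] 0.67 [ 0.46  -0.199  0.01 ]
rest top [254.9 398.8] 0.58 [ 0.36  -0.458  0.01 ]
rest top [234.8 321.1] 0.43 [ 0.411 -0.247  0.01 ]
rest top [209.5 302.4] 0.39 [ 0.479 -0.197  0.01 ]
rest side [177.2 281.2] 0.78 [ 0.443 -0.198  0.01 ]
rest side [131.9 317.6] 0.6 [ 0.349 -0.463  0.01 ]
rye_mid top [164.9 156.3] 0.78 [0.59  0.203 0.035]
rye_mid side [269. 202.] 0.74 [0.589 0.205 0.035]
roll_a_mid top [159.6 195.4] 0.86 [0.607 0.098 0.035]
roll_a_mid side [237.5 205.7] 0.79 [0.611 0.106 0.035]
roll_a_mid side [170.2 289.1] 0.69 [ 0.42  -0.212  0.035]
roll_a_mid side [170.7 285. ] 0.35 [ 0.433 -0.207  0.035]
board_top top [174.7 163.7] 0.86 [0.568 0.187 0.012]
board_top top [204.1 345.9] 0.3 [ 0.496 -0.317  0.012]
board_top side [283.7 209.1] 0.78 [0.563 0.231 0.012]
plate top [152.6 313.9] 0.98 [ 0.641 -0.23   0.01 ]
plate side [160.5 227. ] 0.68 [ 0.647 -0.238  0.01 ]
0.9 [0.20236779 0.59129294 0.23056303] [1.64172307e-01 9.86431677e-01 6.50830186e-06 1.68724081e-06] 0.0868044864540897
```

View pics/top.png

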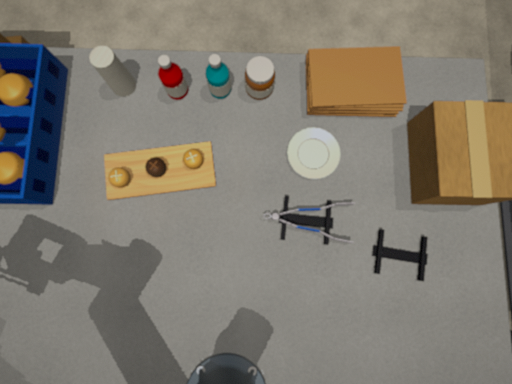

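View pics/side.png

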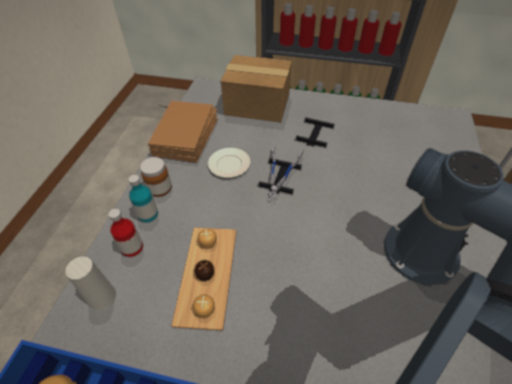

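The top view shows the tongs on the near rest (216,306), pointing toward the right of the image (-y). The second rest at (255,400) is empty and farther from the base, 0.58 m against 0.50 m, so the one with the tongs is meant. The rye roll is the middle one on the board (166,156), and the plate is at (153,314). I'll check this in one enlarged crop and measure the grips.

Run:
```python
from h import *
c={n:vision.camera(n) for n in("top","side")}
f=c["top"]["frame"]
a=cv2.resize(f[180:290,250:440,::-1],None,fx=4,fy=4,interpolation=cv2.INTER_CUBIC)
cv2.imwrite("pics/crop.png",a)
R=dict(top=(195,240,265,360),side=(140,205,255,310))
B={}
for n in c:
  r0,r1,c0,c1=R[n]; g=c[n]["frame"][r0:r1,c0:c1].astype(int)
  m=((g[...,2]-g[...,0]>30)&(g[...,2]-g[...,1]>20)).astype(np.uint8)
  k,_,st,ce=cv2.connectedComponentsWithStats(m)
  for i in range(1,k):
    if st[i,4]>5:
      p=ce[i][::-1]+[r0,c0]; print(n,st[i,4],p.round(1),atz(c[n],p,.038).round(4))
# dark rye
for n,(r0,r1,c0,c1) in dict(top=(150,185,140,172),side=(255,285,190,220)).items():
  g=c[n]["frame"][r0:r1,c0:c1].astype(int); m=g.sum(2)<200
  ys,xs=np.nonzero(m); print("rye",n,len(ys),atz(c[n],[(ys.min()+ys.max())/2+r0,(xs.min()+xs.max())/2+c0],.035).round(4),ys.min()+r0,ys.max()+r0,xs.min()+c0,xs.max()+c0)
for l in("rye","roll_a_mid","board_top","plate","rest"):
  for n in c:
    for r in vision.outline_of(n,l)[:3]:
      M=r["mask"]; h=cv2.minAreaRect(np.argwhere(M).astype(np.float32)); print(l,n,round(r["conf"],2),atz(c[n],h[0],.012 if l in("board_top","plate","rest") else .035).round(3))
      if l=="board_top": print([atz(c[n],q,.012)[:2].round(3) for q in cv2.boxPoints(h)])
```

```text
top 66 [209.  308.5] [ 0.4774 -0.2092  0.038 ]
top 65 [228.5 308. ] [ 0.4255 -0.2075  0.038 ]
side 26 [167.1 273. ] [ 0.4753 -0.2122  0.038 ]
side 41 [170.  287.9] [ 0.4236 -0.2088  0.038 ]
rye top 246 [0.5842 0.2051 0.035 ] 158 176 146 165
rye side 314 [0.5821 0.2077 0.035 ] 261 280 195 213
rye top 0.83 [0.586 0.206 0.035]
rye side 0.56 [0.583 0.206 0.035]
roll_a_mid top 0.54 [0.612 0.107 0.035]
roll_a_mid side 0.73 [0.608 0.105 0.035]
roll_a_mid side 0.48 [ 0.432 -0.202  0.035]
board_top top 0.95 [0.582 0.204 0.012]
[array([0.672, 0.064]), array([0.626, 0.366]), array([0.496, 0.339]), array([0.539, 0.043])]
board_top side 0.75 [0.581 0.218 0.012]
[array([0.693, 0.05 ]), array([0.62 , 0.361]), array([0.491, 0.351]), array([0.533, 0.044])]
board_top side 0.48 [ 0.439 -0.227  0.012]
[array([ 0.502, -0.357]), array([ 0.483, -0.115]), array([ 0.384, -0.114]), array([ 0.389, -0.352])]
plate top 0.93 [ 0.64  -0.227  0.012]
plate side 0.62 [ 0.638 -0.233  0.012]
rest top 0.96 [ 0.362 -0.458  0.012]
rest top 0.6 [ 0.451 -0.206  0.012]
rest side 0.8 [ 0.449 -0.204  0.012]
rest side 0.59 [ 0.361 -0.461  0.012]
rest side 0.36 [ 0.457 -0.232  0.012]
```

View pics/crop.png

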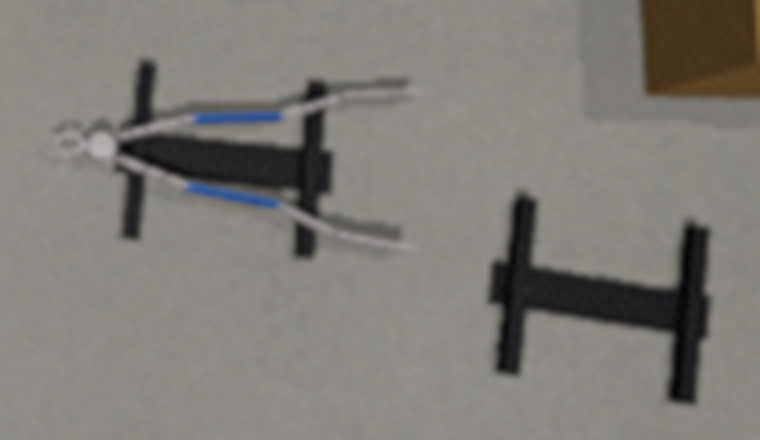

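The crop confirms the tongs on the near rest: hinge at the left, blue grips at full-image pixels (209,308) and (228,308), paddles to the right with a heading of about -94°. Moving now.

```bash
python3 -m handwheel '[[-0.83,-0.77,0,0.208],[-0.83,-0.77,0,0.208],[-0.83,-0.77,0,0.208],[-0.83,-0.77,0,0.208],[-0.83,-0.77,0,0.208],[-0.83,-0.77,0,0.208],[-0.83,-0.77,0,0.208],[-0.83,-0.77,0,0.208],[-0.83,-0.77,0,0.208],[-0.83,-0.77,0,0.208],[-0.83,-0.77,0,0.208],[-0.83,-0.77,0,0.208]]' 100 40
```

```text
time: 2.5
position: [0.3636, 0.2916, 0.2308]
tool_rot: [0.731, 0.683, 0.0, 0.0]
ft_force: [0.2, -0.7, -0.8]
grip_width: 0.0871
grip_force: 0.0
```

```bash
python3 -m handwheel '[[-0.89,0.25,0.1,0],[-0.89,0.25,0.1,0],[-0.89,0.25,0.1,0],[-0.89,0.25,0.1,0],[-0.89,0.25,0.1,0],[-0.89,0.25,0.1,0],[-0.89,0.25,0.1,0],[-0.89,0.25,0.1,0]]'
python3 - <<'E'
from h import *
print(robot.get_obs()["position"])
c=vision.camera("top")
hing=atz(c,[216.25,275.5],.038); p=[atz(c,q,.035) for q in([202,352.5],[241.7,352])]
m=(p[0]+p[1])/2; d=m-hing; print(hing.round(4),m.round(4),np.degrees(np.arctan2(d[1],d[0])),np.linalg.norm(p[0]-p[1]))
E
```

```text
time: 3.17
position: [0.4229, 0.0162, 0.2005]
tool_rot: [0.731, 0.682, 0.0, 0.002]
ft_force: [0.6, 0.5, -0.1]
grip_width: 0.087
grip_force: 0.0
[0.42287727 0.01621983 0.20049463]
[ 0.4563 -0.121   0.038 ] [ 0.4458 -0.3265  0.035 ] -92.94031153677565 0.10593337556826285
```

```bash
python3 -m handwheel '[[-0.745,0.144,0.1,0],[-0.745,0.144,0.2,0],[-0.745,0.144,0.36,0],[-0.745,0.144,0.36,0],[-0.745,0.144,0.36,0],[-0.745,0.144,0.36,0],[-0.745,0.144,0.36,0],[-0.745,0.144,0.36,0]]'
python3 - <<'E'
from h import *
a=[cv2.resize(vision.camera(n)["frame"][r0:r0+100,c0:c0+130,::-1],None,fx=4,fy=4,interpolation=3) for n,r0,c0 in(("side",110,230),)]
cv2.imwrite("pics/above.png",a[0])
E
```

```text
time: 3.88
position: [0.4491, -0.2055, 0.0912]
tool_rot: [0.73, 0.683, -0.0, -0.001]
ft_force: [0.0, 0.9, 0.0]
grip_width: 0.0868
grip_force: 0.0
```

View pics/above.png

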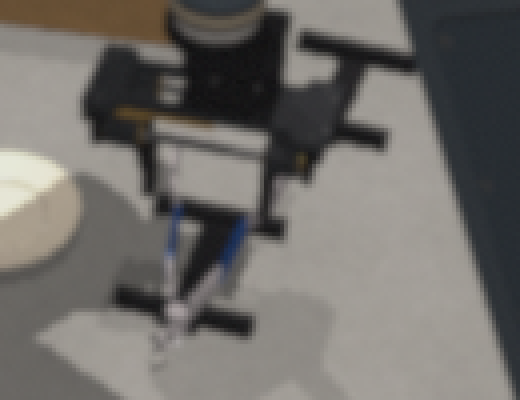

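The fingers straddle both blue grips, at about (215,175) and (240,235) in the crop, between the cross bars. I'll descend and squeeze partly.

```bash
python3 -m handwheel '[[0,0,0.06,0],[0,0,0.12,0],[0,0,0.18,0],[0,0,0.237,0],[0,0,0.237,0],[0,0,0.237,0],[0,0,0.237,0]]'; python3 -m handwheel '[[0,0,0,0],[0,0,0,0],[0,0,0,0],[0,0,0,0],[0,0,0,0],[0,0,0,0],[0,0,0,0],[0,0,0,0]]' 54 40
```

```text
time: 4.52
position: [0.4493, -0.2039, 0.0228]
tool_rot: [0.729, 0.684, 0.0, 0.001]
ft_force: [0.9, 0.7, -0.7]
grip_width: 0.0872
grip_force: 0.0
time: 5.18
position: [0.4492, -0.2056, 0.0217]
tool_rot: [0.73, 0.683, 0.0, 0.001]
ft_force: [-0.2, -1.1, 3.2]
grip_width: 0.0488
grip_force: 5.3
```

```bash
python3 -m handwheel '[[0,0,-0.02,0],[0,0,-0.06,0],[0,0,-0.12,0],[0,0,-0.2,0],[0,0,-0.28,0],[0,0,-0.36,0],[0,0,-0.4,0],[0,0,-0.4,0],[0,0,-0.4,0]]'
python3 - <<'E'
from h import *
c={n:vision.camera(n) for n in("top","side")}
for n,r0,c0 in(("side",80,230),("top",180,250)):
  cv2.imwrite(f"pics/lift_{n}.png",cv2.resize(c[n]["frame"][r0:r0+130,c0:c0+130,::-1],None,fx=4,fy=4,interpolation=3))
  print([(r["point"],r["conf"]) for r in vision.look_for(n,"tongs_tip")])
E
```

```text
time: 5.93
position: [0.4485, -0.2049, 0.1418]
tool_rot: [0.73, 0.683, 0.0, 0.0]
ft_force: [-0.2, -0.3, -1.3]
grip_width: 0.047
grip_force: 4.4
[([270.2, 203.8], 0.7), ([157.5, 277.7], 0.44)]
[([207.5, 274.6], 0.66)]
```

View pics/lift_side.png

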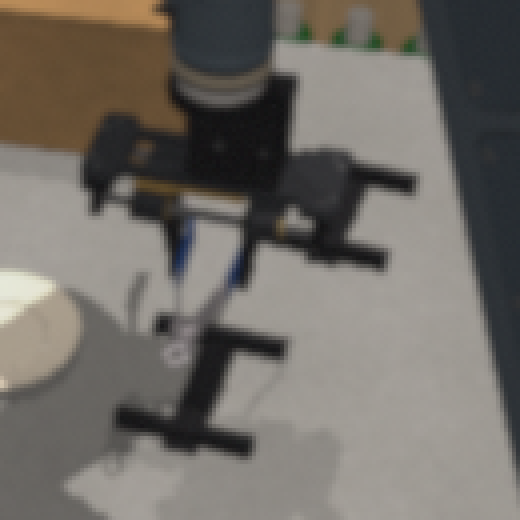

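View pics/lift_top.png

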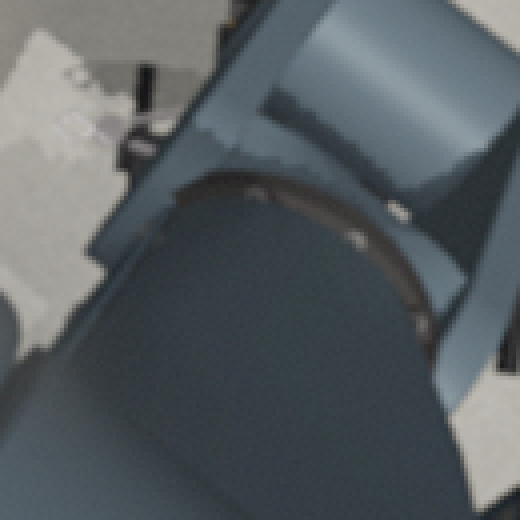

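The tongs are lifted and held open at 47 mm, clear of the rest. I'll swing to the board.

```bash
python3 -m handwheel '[[0.05,0,0,-0.01],[0.12,0.02,0,-0.025],[0.22,0.02,0,-0.045],[0.32,0.02,0,-0.065],[0.42,0.02,0,-0.085],[0.52,0.02,0,-0.105],[0.62,0.02,0,-0.125],[0.7,0.02,0,-0.145],[0.78,0.02,0,-0.165],[0.84,0.02,0,-0.185],[0.88,0.02,0,-0.205],[0.9,0.02,0,-0.225],[0.9,0.02,0,-0.245],[0.9,0.02,0,-0.265],[0.9,0.02,0,-0.28],[0.9,0.02,0,-0.285],[0.9,0.02,0,-0.285],[0.9,0.02,0,-0.285]]'
python3 - <<'E'
from h import *
o=robot.get_obs(); q=o["tool_rot"]; from scipy.spatial.transform import Rotation as R
r=R.from_quat(q).as_matrix(); print(r.round(3)); y=r[:,1]; print(np.degrees(np.arctan2(y[1],y[0]))-90)
c=vision.camera("top"); f=c["frame"]; p=proj(c,[.585,.206,.035]); print(p)
E
```

```text
time: 7.63
position: [0.472, 0.064, 0.1406]
tool_rot: [-0.076, 0.997, 0.0, -0.001]
ft_force: [0.1, -0.4, -1.2]
grip_width: 0.047
grip_force: 4.4
[[-0.988 -0.152 -0.002]
 [-0.152  0.988  0.   ]
 [ 0.002  0.001 -1.   ]]
8.760026371630829
[166.69347023 155.16962672]
```

```bash
python3 -m handwheel '[[-0.02,0.05,0,0],[-0.05,0.15,0.02,0],[-0.08,0.27,0.05,0],[-0.097,0.37,0.1,0],[-0.097,0.41,0.13,0],[-0.097,0.41,0.13,0],[-0.097,0.41,0.13,0],[-0.097,0.41,0.13,0],[-0.097,0.41,0.13,0]]'
python3 - <<'E'
from h import *
c={n:vision.camera(n) for n in("top","side")}
a=[cv2.resize(c[n]["frame"][r0:r0+130,c0:c0+95,::-1],None,fx=4,fy=4,interpolation=3) for n,r0,c0 in(("top",120,110),("side",200,160))]
cv2.imwrite("pics/over.png",np.hstack(a))
E
```

```text
time: 8.43
position: [0.4828, 0.1888, 0.1029]
tool_rot: [-0.076, 0.997, -0.0, 0.0]
ft_force: [-0.2, -0.1, -1.5]
grip_width: 0.0471
grip_force: 4.4
```

View pics/over.png

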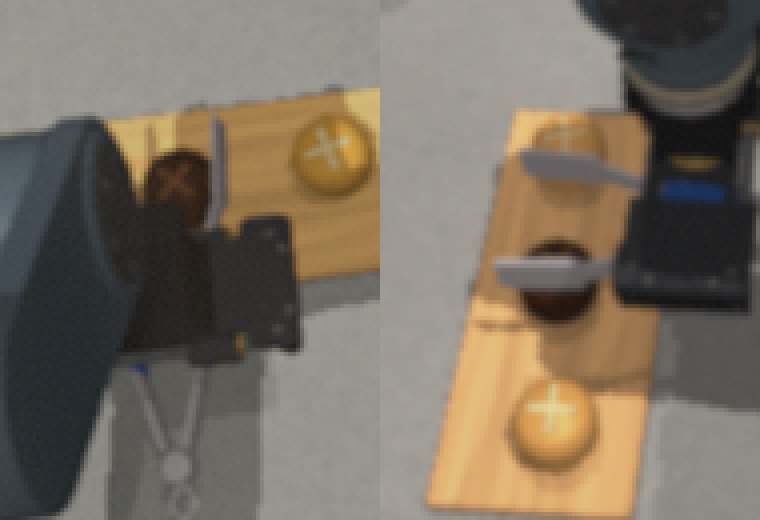

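Run:
```python
from h import *
c={n:vision.camera(n) for n in("top","side")}
L=atz(c["side"],[267,188.9],.114);Rr=atz(c["side"],[241,196],.114);T=atz(c["top"],[150,164.2],.129)
u=np.array([np.cos(np.radians(9)),np.sin(np.radians(9))])
print(L,Rr,T); m=(L+Rr)[:2]/2; print("tip centre",m-.026*u, "gap",L-Rr)
print("tip expected",np.array([.4825,.1895])+.104*u)
for n in c:
  for r in vision.look_for(n,"tongs_tip"): print(n,r,atz(c[n],r["point"],.114))
```

```text
[0.59811463 0.24521406 0.114     ] [0.60597681 0.16976575 0.114     ] [0.60654797 0.16057827 0.129     ]
tip centre [0.57636582 0.20342261] gap [-0.00786218  0.07544831  0.        ]
tip expected [0.58521959 0.20576918]
top {'point': [217.5, 156.0], 'conf': 0.78} [0.44146345 0.17401815 0.114     ]
side {'point': [247.2, 222.6], 'conf': 0.9} [0.53323275 0.17321176 0.114     ]
```

The paddles sit on either side of the rye roll with about 10 mm clearance each, at side-view pixels (267,189) and (241,196). I'll go 5 mm forward and down.

```bash
python3 -m handwheel '[[-0.017,0,0.02,0],[-0.017,0,0.07,0],[-0.017,0,0.13,0],[-0.017,0,0.19,0],[-0.017,0,0.23,0],[-0.017,0,0.255,0],[-0.017,0,0.255,0],[-0.017,0,0.255,0],[-0.017,0,0.255,0]]'
python3 - <<'E'
from h import *
c={n:vision.camera(n) for n in("top","side")}
a=[cv2.resize(c[n]["frame"][r0:r0+130,c0:c0+95,::-1],None,fx=4,fy=4,interpolation=3) for n,r0,c0 in(("top",120,110),("side",200,160))]
cv2.imwrite("pics/down.png",np.hstack(a))
E
```

```text
time: 9.48
position: [0.4881, 0.1908, 0.0264]
tool_rot: [-0.077, 0.997, 0.0, 0.001]
ft_force: [0.1, -0.5, -2.0]
grip_width: 0.047
grip_force: 4.4
```

View pics/down.png

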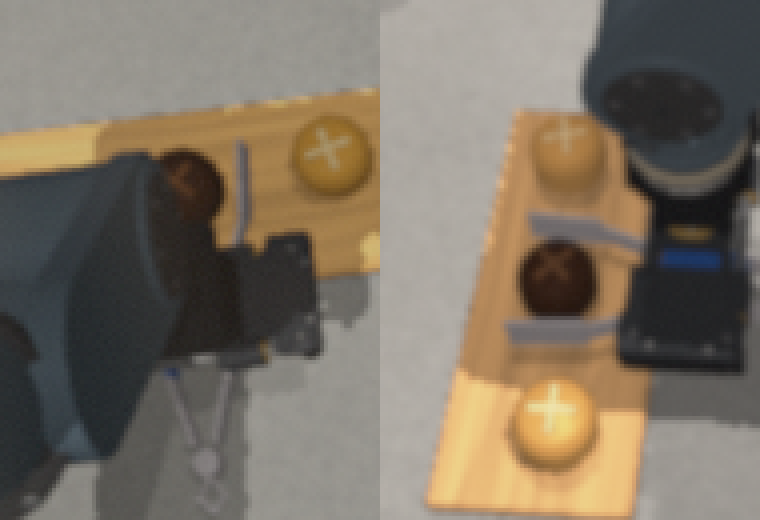

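The rye roll is between the paddles with clearance on both sides. Closing.

```bash
python3 -m handwheel '[[0,0,0,0],[0,0,0,0],[0,0,0,0],[0,0,0,0],[0,0,0,0],[0,0,0,0],[0,0,0,0],[0,0,0,0],[0,0,0,0],[0,0,0,0]]' 0 30; python3 -m handwheel '[[0,0,-0.02,0],[0,0,-0.05,0],[0,0,-0.1,0],[0,0,-0.15,0],[0,0,-0.2,0],[0,0,-0.26,0],[0,0,-0.33,0],[0,0,-0.4,0],[0,0,-0.46,0],[0,0,-0.5,0],[0,0,-0.5,0],[0,0,-0.5,0]]'
python3 - <<'E'
from h import *
c={n:vision.camera(n) for n in("top","side")}
a=[cv2.resize(c[n]["frame"][r0:r0+130,c0:c0+95,::-1],None,fx=4,fy=4,interpolation=3) for n,r0,c0 in(("top",120,110),("side",200,160))]
cv2.imwrite("pics/up.png",np.hstack(a))
E
```

```text
time: 10.42
position: [0.4877, 0.1907, 0.026]
tool_rot: [-0.077, 0.997, 0.0, 0.0]
ft_force: [-0.6, 0.6, 0.2]
grip_width: 0.0353
grip_force: 30.0
time: 11.42
position: [0.4872, 0.1907, 0.1767]
tool_rot: [-0.077, 0.997, 0.0, 0.001]
ft_force: [-0.0, -0.3, -2.6]
grip_width: 0.0356
grip_force: 30.0
```

View pics/up.png

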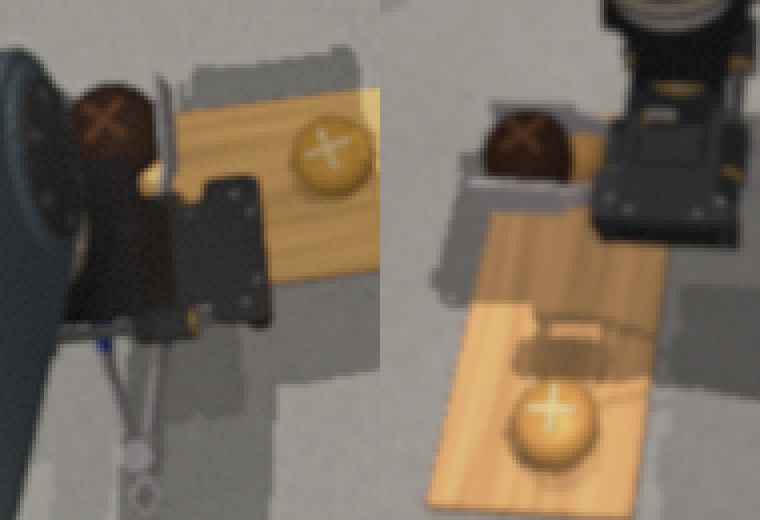

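The roll is lifted in the tongs. I'll carry it to the plate.

```bash
python3 -m handwheel '[[0,-0.02,0,0],[0,-0.06,0,0],[0.01,-0.12,0,0],[0.01,-0.19,0,0],[0.01,-0.26,0,0],[0.01,-0.33,0,0],[0.01,-0.4,0,0],[0.02,-0.47,0,0],[0.02,-0.54,0,0],[0.02,-0.61,0,0],[0.02,-0.67,0,0],[0.02,-0.71,0,0],[0.02,-0.73,0,0]]'; python3 -m handwheel '[[0,-0.02,0,0],[0,-0.06,0,0],[0.01,-0.12,0,0],[0.01,-0.19,0,0],[0.01,-0.26,0,0],[0.01,-0.33,0,0],[0.01,-0.4,0,0],[0.02,-0.47,0,0],[0.02,-0.54,0,0],[0.02,-0.61,0,0],[0.02,-0.67,0,0],[0.02,-0.71,0,0],[0.02,-0.73,0,0],[0.02,-0.73,0,0],[0.02,-0.73,0,0],[0.02,-0.73,0,0],[0.02,-0.73,0,0],[0.02,-0.73,0,0]]'
python3 - <<'E'
from h import *
c={n:vision.camera(n) for n in("top","side")}
a=[cv2.resize(c[n]["frame"][r0:r0+130,c0:c0+95,::-1],None,fx=4,fy=4,interpolation=3) for n,r0,c0 in(("top",90,260),("side",90,180))]
cv2.imwrite("pics/plate.png",np.hstack(a))
P={}
for n in c:
  r=vision.look_for(n,"rye_mid"); print(n,r[:2]); P[n]=r[0]["point"] if r else None
if all(v is not None for v in P.values()): print(tri(c["top"],P["top"],c["side"],P["side"]))
E
```

```text
time: 12.6
position: [0.5152, -0.0289, 0.1754]
tool_rot: [-0.076, 0.997, -0.0, -0.0]
ft_force: [-0.5, -0.5, -1.5]
grip_width: 0.0354
grip_force: 30.0
time: 14.1
position: [0.5427, -0.2429, 0.176]
tool_rot: [-0.077, 0.997, 0.0, -0.0]
ft_force: [0.3, -0.2, -1.4]
grip_width: 0.0355
grip_force: 30.0
top [{'point': [129.8, 324.7], 'conf': 0.51}]
side [{'point': [120.1, 224.3], 'conf': 0.57}, {'point': [123.2, 236.0], 'conf': 0.44}]
(array([ 0.63878278, -0.22144351,  0.20304705]), np.float64(0.006489620813594324))
```

View pics/plate.png

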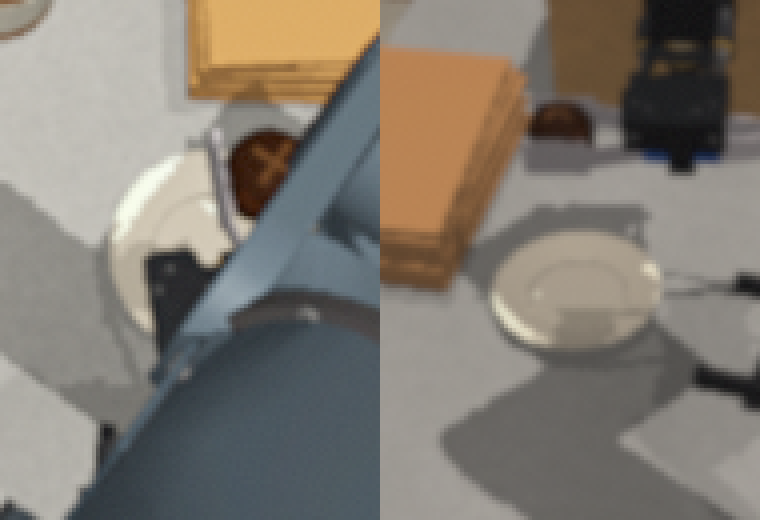

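The roll is in the tongs at top-view crop (265,175). It triangulates to (0.639, -0.221), within about 1 cm of the plate centre at (0.640, -0.229), with its underside about 16 cm up. The arm is still, so I'll hand in.

```bash
python3 -c "
from rig import robot,job
o=robot.get_obs();print(o['time'],abs(o['joint_velocities']).max() if hasattr(o['joint_velocities'],'max') else o['joint_velocities'])
print(job.hand_in())"
```

```text
14.3 0.004325202051726167
the job is handed in; nothing more can be done
None
```

I handed in the job at 14.3 s: the rye roll is held still in the tongs within about 1 cm of the plate's centre, its underside about 16 cm above the bench, and the pale rolls and the roll itself were never touched by the gripper.

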